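# Dipper off the rail and under the spout

## Robot

A 6-joint arm with a two-finger parallel gripper is mounted at the origin on the work surface. World frame = base frame: x ahead of the robot, y to its left, z up, the work surface at z = 0. Lengths are in m, angles in rad, forces in N, time in s.
With the tool pointing down it reaches from about 0.375 to 0.825 m from the base axis. Payload 5.5 kg.
Tool frame: the origin (TCP) lies on the centre line of the jaws, within the pads' length; the fingertips stand 8 mm ahead of it and the grasp point (between the pads) lies 11 mm behind it; z points along the fingers, y is the line along which they close (so a half turn about z gives the same grasp; the last joint's range is limited). The gripper opens to 85 mm and grips with 20 to 120 N. Pads are 22 mm wide; open, the fingers measure 114 mm over their backs; the gripper's body (76 mm by 85 mm) begins 54 mm behind the grasp point. The pads swing forward as they close: fully open they stand 13 mm farther back than shut.
Start: joints at [-1.242, 0.314, -0.047, 1.21, 0, 1.571], TCP at [0.194, -0.568, 0.239] pointing down, gripper open.
Joint ranges: [-2.67, 2.67], [-0.69, 1.73], [-1.03, 1.25], [-2.08, 2.16], [-1.42, 1.45], [-3.14, 3.14]. Speed limits (rad/s): [2.39, 2.39, 3.01, 3.14, 3.14, 3.14].

## Interface

Orientations are given as a 3x3 rotation matrix whose columns are the frame's x, y, z axes.
In Python, from cell import env, set_gripper, get_image, camera_model, status gives the robot as it stands. Calls block until the motion is done:
- env.movep(position, orientation): joint-space move of the TCP to a pose.
- env.move_linear(position, velocity=0.15, rotation=None): straight line of the TCP; rotation=None keeps the orientation; velocity is the mean speed in m/s.
- env.move_joints(angles): joint-space move.
- set_gripper(opening, grasp_force=None): finger opening in m; grasp_force is the grip in N (None keeps the last); returns when the fingers have stopped.
- env.wait(seconds).
- env.solve_ik(position, orientation): joint angles nearest the present ones, or None.
- get_image(name): name is "side" or "top" or "wrist"; returns the picture (420x560x3 uint8, blue, green, red); there is no depth.
- camera_model(name): a dict with "fx", "fy", "cx", "cy" (pixels), "R" (3x3) and "t" (3): a world point X has camera coordinates R X + t. Camera axes: x right, y down, z forward; pixel columns grow to the right and rows downward; lengths in m; the calibration is good to about 2 mm. The wrist camera is an equidistant fisheye: a pixel r from the principal point sees the ray r / f radians off the axis. A picture is of the moment at which its call begins: read the wrist's pose just before it. camera_model takes no time and is no camera call; for the wrist camera it gives the pose at the moment of the call.
A pose or a line that the arm cannot do raises env.PlanningError and nothing moves.
- env.finish_job(): hands the job in; it is judged then, once.
Readings, each from a call of its own:
- status.current_time_s(): time.
- status.current_qpos(): joint angles.
- status.current_dq(): joint speeds.
- status.current_joint_torque(): joint torques, N m.
- status.current_ee_pos(): TCP position.
- status.current_orientation(): TCP orientation.
- status.current_force(): force on the tool from outside, world axes, zero at the start.
- status.current_torque(): the same for the moment, N m.
- status.current_gripper_width(): finger opening in m.
- status.current_grip_force(): force on a finger pad.
Only numpy, scipy, OpenCV 4.12 (cv2) and the standard library are available. Lean on these libraries where they do the work, as an engineer would, in place of code of your own. Each camera call takes 0.05 s, during which the arm holds its last target. There are 200 camera calls.

## Task

Lift the steel dipper up and off the brass rail beneath the little shelf, and stand it upright on the black drip plate under the dispenser's spout, slid gently back until its cup touches the dispenser's foot and the spout points at the middle of the cup. Set it down softly, never dropping or knocking it, do not press the dispenser's lever, and leave the salt pot, jug, bowl and pot lid where they are.

Things in the scene. Friction and masses are not known exactly. Their poses are not given: they have to be found in the camera images.
- dipper: Loose steel dipper, 0.14 to 0.24 kg. Origin: centre of the cup's underside, z up. Cup: outer radius 33 at the foot, 35 at the rim, 55 high, wall 3, open on top. Flat upright strap handle on its -x side, centred at x=-38: 6 thick along x, 14 wide along y, from z=30 up to the crook at z=155. Hung at first, cup 53 above the crate, its x axis as the rack's.
- grip (a point): Middle of the dipper's handle, at x=-38, z=100 in the dipper's frame; the strap can be pinched across y (14 wide) from z=60 to 150.
- crook (a point): Point under the dipper's crook where it hangs on the rail, at x=-3, z=152 in the dipper's frame. The crook is the strap bent flat towards +x: underside z=152, top z=158, out to x=19, with a tail (x=13 to 19) down to z=131. The tail must rise over the rail (more than 21 up), then the dipper comes away towards the rack's -x.
- rack: Fixed wooden rack. Origin on the crate below the middle of the rail; -x is its open front, y runs along the rail. Shelf over the rail: x=-20 to 90, y=-130 to 130, underside z=265, top z=283, jars on it to z=343: the gripper must come in leaning, from the front. Posts at x=70, y=-118 and 118, with arms to the rail's ends.
- rail (a point): Middle of the brass rail of the rack: radius 5, along the rack's y, 200 above the crate, free between y=-110 and 110.
- dispenser: Plastic dispenser fixed to the crate. Origin at crate level straight under the spout; -x is its open front. Black drip plate, 3 thick, under it all: x=-155 to 105, y=-50 to 50. White foot: x=35 to 105, y=-35 to 35, to z=110. Clear hopper, radius 45 about x=90, to z=232. The spout goes between the cup's rim and the crook's tail, so the dipper comes in level from the front, handle towards -x.
- spout (a point): Lower end of the orange spout, 80 above the crate: radius 6, 25 tall, at the end of a grey arm 14 wide (z=87 to 105) that runs back to the foot.
- stop (a point): Middle of the flat front face of the dispenser's foot, 55 up, at x=35 in the dispenser's frame; the cup's rim (radius 35) touches it when the cup stands under the spout.
- lever (a joint): Red lever on the dispenser's top: 0 at rest, grows to 0.4 rad as it is pressed down.
- lever_tip (a point): Front end of the red lever, at x=20, z=240 in the dispenser's frame; the lever is 70 long, 30 wide, 8 thick.
- salt_pot: Bystander: white ceramic salt pot, radius 34, 78 high. Origin: centre of its underside.
- jug: Bystander: blue plastic jug, radius 44, 150 high, handle out to x=+78. Origin: centre of its underside.
- bowl: Bystander: stainless steel bowl, rim radius 70, 55 high. Origin: centre of its underside.
- pot_lid: Bystander: aluminium pot lid lying flat, radius 78, 44 high with its knob. Origin: centre of its underside.
Not all that is in view belongs to the job. What is shaped like the dipper but pink or red is not meant.

How it is judged:
On the way:
1. the dipper is held by the gripper, clear in front of the rail and off the crate (x of dipper in the frame of rail below -0.03 m and height (world z) of dipper above 0.02 m and contact force between the fingers and dipper above 1 N), for 0.1 s.
At the end, for the whole second after the job is handed in: The dipper stands upright (within 0.05 rad) and still on the drip plate, its cup against the dispenser's foot (gap under 3 mm) and centred on the spout to within 6 mm sideways; the lever is up (x of dipper in the frame of dispenser between -0.003 and 0.004 m and y of dipper in the frame of dispenser between -0.006 and 0.006 m and height (world z) of dipper below 0.007 m and angle between dipper's own z axis and vertical below 0.05 rad and linear speed of dipper below 0.02 m/s and value of joint lever below 0.1 rad); the robot touches nothing.
It fails at once if the lever is pressed (over 0.15 rad) (value of joint lever above 0.15 rad).
It fails at once if the dipper is banged down on the dispenser's plate or rammed against its foot (a blow of over 60 N) (contact force between dipper and dispenser above 60 N).
It fails at once if a bystander is moved more than 15 mm (distance of any of salt_pot, jug, bowl, pot_lid from where it was at the start of the episode above 0.015 m).
It fails at once if the dipper is dropped (moves faster than 0.5 m/s out of the gripper's hold) (contact force between the fingers and dipper below 0.01 N and linear speed of dipper above 0.5 m/s).
It also fails if it takes over 58 s, if anything falls off the work surface, if the arm or the gripper's body presses on something with over 40 N, if the wrist force passes 120 N, or if a joint passes its speed limit or range.

## Working session

There is one attempt and no reset: what is moved stays moved. The work goes in short steps, each a Python script; the robot and the scene stay as the last script left them, time stands still between calls to the robot, and variables do not carry over. Pictures are saved under pics/ and viewed, at most 10 in all, crops included, and the job is handed in when it is done.

```bash
mkdir -p pics; ls; python3 - <<'E'
from cell import *
import cv2,numpy as np
for n in ("side","top"):
    cv2.imwrite(f"pics/{n}0.png",get_image(n)); c=camera_model(n)
    np.set_printoptions(precision=4,suppress=True); print(n,c)
    R=np.array(c["R"]);print("pos",-R.T@np.array(c["t"]))
print(status.current_time_s(), camera_model("wrist"))
E
```

```text
pics
side {'fx': 510.4405871977579, 'fy': 510.4405871977579, 'cx': 281.70419120155066, 'cy': 220.6056939916829, 'R': array([[-0.9919, -0.1272, -0.0017],
       [-0.0936,  0.7387, -0.6675],
       [ 0.0861, -0.6619, -0.7446]]), 't': array([0.6248, 0.175 , 1.7725])}
pos [0.4834 1.1235 1.4377]
top {'fx': 501.83823126294106, 'fy': 501.83823126294106, 'cx': 271.9125936771042, 'cy': 210.53411602213754, 'R': array([[-0.0153, -0.9999,  0.0008],
       [-0.9951,  0.0152, -0.0975],
       [ 0.0974, -0.0023, -0.9952]]), 't': array([0.0225, 0.6404, 1.5225])}
pos [0.4892 0.0163 1.5776]
0.1 {'fx': 325.19226210127806, 'fy': 325.19226210127806, 'cx': 279.6550782023091, 'cy': 213.86347601834044, 'R': array([[ 0.3229, -0.9464, -0.0031],
       [-0.914 , -0.3127,  0.2586],
       [-0.2457, -0.0807, -0.966 ]]), 't': array([-0.5981, -0.0329,  0.3802])}
```

View pics/side0.png

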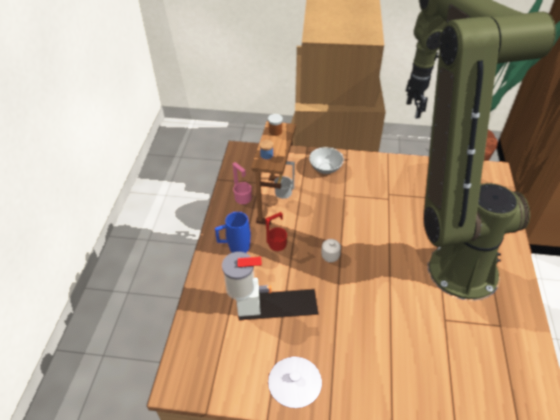

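View pics/top0.png

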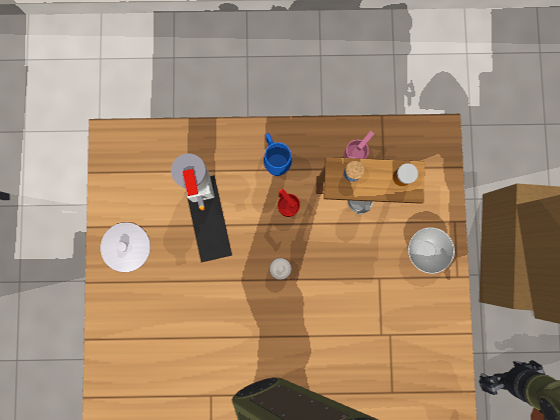

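The side and top views show the black plate at top (210,235), the orange spout at (202,207), the shelf quad around top (375,180), and the dipper's cup just peeking out at (360,207). Next I'll measure the plate by mask and zoom in on the rack.

```bash
cat > h.py <<'E'
from cell import *
import cv2,numpy as np
np.set_printoptions(precision=4,suppress=True)
def ray(n,uv,c=None):
    c=c or camera_model(n); R=np.array(c["R"]);t=np.array(c["t"])
    x=(uv[0]-c["cx"])/c["fx"];y=(uv[1]-c["cy"])/c["fy"]
    if n=="wrist":
        r=np.hypot(x,y)+1e-12; d=np.array([x/r*np.sin(r),y/r*np.sin(r),np.cos(r)])
    else: d=np.array([x,y,1.])
    return -R.T@t, R.T@d/np.linalg.norm(d)
def plane(n,uv,z,c=None):
    o,d=ray(n,uv,c); return o+d*(z-o[2])/d[2]
def proj(n,X,c=None):
    c=c or camera_model(n); p=np.array(c["R"])@X+np.array(c["t"])
    if n=="wrist":
        r=np.hypot(p[0],p[1]);k=np.arctan2(r,p[2])/r; return np.array([c["cx"]+c["fx"]*p[0]*k,c["cy"]+c["fy"]*p[1]*k])
    return np.array([c["cx"]+c["fx"]*p[0]/p[2],c["cy"]+c["fy"]*p[1]/p[2]])
def blob(mask,near=None):
    n,l,s,c=cv2.connectedComponentsWithStats(mask.astype(np.uint8))
    ids=[i for i in range(1,n) if s[i,4]>8]
    i=min(ids,key=lambda i:np.hypot(*(c[i]-near))) if near is not None else max(ids,key=lambda i:s[i,4])
    return l==i,c[i],s[i]
E
python3 - <<'E'
from h import *
t=cv2.imread("pics/top0.png");s=cv2.imread("pics/side0.png")
b,c,st=blob(t.max(2)<60,(210,235)); print(c,st)
cn=max(cv2.findContours(b.astype(np.uint8),0,2)[0],key=cv2.contourArea)
print(cv2.minAreaRect(cn))
# rectangle sides: rectify contour to plane z=.003
P=np.array([plane("top",p[0],.003)[:2] for p in cn],np.float32)
print("rect(world)",cv2.minAreaRect(P), cv2.boxPoints(cv2.minAreaRect(P)))
hsv=cv2.cvtColor(t,cv2.COLOR_BGR2HSV)
m=(hsv[...,0]>8)&(hsv[...,0]<22)&(hsv[...,1]>200)&(hsv[...,2]>150); 
m[:195]=0;m[220:]=0;m[:,:190]=0;m[:,215:]=0
ys,xs=np.nonzero(m);print("spout px",xs.mean(),ys.mean(),len(xs),plane("top",(xs.mean(),ys.mean()),.095))
for b_ in [(200,175)]: pass
a=cv2.resize(t[140:230,305:440],None,fx=4.4,fy=4.4,interpolation=2)
d=cv2.resize(s[105:235,215:345],None,fx=4.4,fy=4.4,interpolation=2)
a=cv2.resize(a,(800,533))[:,:]; cv2.imwrite("pics/a.png",a); cv2.imwrite("pics/d.png",d); print(a.shape,d.shape)
E
```

```text
[210.2303 227.7477] [ 188  176   44   86 1863]
((207.758544921875, 218.3731689453125), (81.50682830810547, 30.940465927124023), 77.90524291992188)
rect(world) ((0.622541069984436, 0.2152075171470642), (0.2574201822280884, 0.09694905579090118), 12.024467468261719) [[0.4866 0.2358]
 [0.5068 0.141 ]
 [0.7585 0.1946]
 [0.7383 0.2894]]
spout px 201.75 207.66666666666666 12 [0.6461 0.2211 0.095 ]
(533, 800, 3) (572, 572, 3)
```

View pics/a.png

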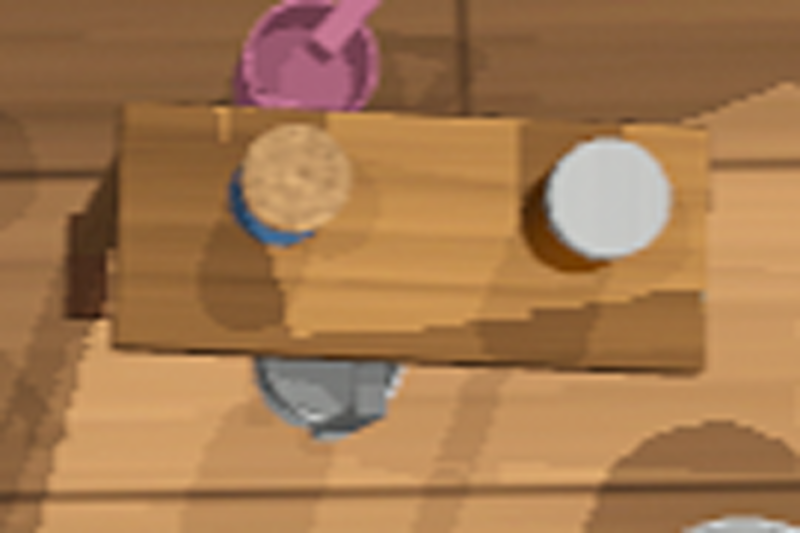

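View pics/d.png

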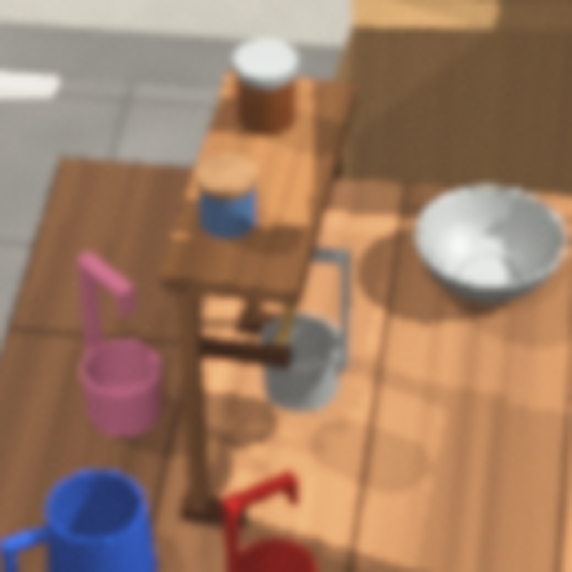

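The crops show the shelf's top corners at crop (125,103), (707,125), (703,370) and (115,347). The steel dipper's crook and strap come out under the front edge at crop (370,~415). In the side crop, the strap's top corner is at (347,253) and the cup at (300,360).

```bash
python3 - <<'E'
from h import *
k=800/135
P=[plane("top",(305+x/k,140+y/k),.283)[:2] for x,y in [(125,103),(707,125),(703,364),(115,344)]]
P=np.array(P,np.float32);print(P,cv2.minAreaRect(P))
print([np.linalg.norm(P[i]-P[(i+1)%4]) for i in range(4)])
f=P[2]-P[3]; w=P[1]-P[0]; yaw=np.arctan2(f[0],-f[1]),np.arctan2(w[0],-w[1]); print("yaw",yaw)
yw=np.mean(yaw); ax=np.array([np.cos(yw),np.sin(yw)]);  print(ax)
o=P.mean(0)-0.035*ax; print("rail mid",o)
cr=plane("top",(305+371/k,140+416/k),.211)[:2]; ay=np.array([-ax[1],ax[0]])
print("crook front in rack", (cr-o)@ax,(cr-o)@ay)
c=plane("side",(215+347/4.4,105+253/4.4),.211)[:2]; print("side crook corner", (c-o)@ax,(c-o)@ay)
s=cv2.imread("pics/side0.png")
# wrist cam in tool frame
cm=camera_model("wrist");R=np.array(cm["R"]);C=-R.T@np.array(cm["t"])
T=np.array(status.current_orientation());p=np.array(status.current_ee_pos())
print("tool R",T,"cam in tool",T.T@(C-p),"cam axis in tool",T.T@R.T[:,2])
for tilt in (35,45,55):
  for nm,pos,yaw in (("rack",[*(o-0.038*ax),.153],yw),("disp",[.61,.212,.106],np.radians(12))):
    a=np.radians(tilt);z=np.array([np.cos(yaw)*np.cos(a),np.sin(yaw)*np.cos(a),-np.sin(a)])
    for sg in(1,-1):
      y=sg*np.array([-np.sin(yaw),np.cos(yaw),0]);M=np.c_[np.cross(y,z),y,z]
      for back in (0,.12): 
        q=env.solve_ik(np.array(pos)+z*(.011-back),M);print(tilt,nm,sg,back,q)
E
```

```text
[[ 0.7537 -0.1307]
 [ 0.7399 -0.3876]
 [ 0.6337 -0.3811]
 [ 0.6465 -0.1236]] ((0.6932165622711182, -0.25557923316955566), (0.2586364150047302, 0.10743449628353119), 86.93171691894531)
[np.float32(0.25722453), np.float32(0.106393464), np.float32(0.2578022), np.float32(0.10744378)]
yaw (np.float32(-0.049500667), np.float32(-0.053551577))
[ 0.9987 -0.0515]
rail mid [ 0.6585 -0.2539]
crook front in rack -0.03877620389238864 0.0032184213552439137
side crook corner -0.04095653658143115 0.0012383757590991142
tool R [[ 0.9464  0.3229 -0.0005]
 [ 0.3229 -0.9464  0.0015]
 [-0.     -0.0016 -1.    ]] cam in tool [ 0.0666 -0.0005 -0.1354] cam axis in tool [-0.2586 -0.0014  0.966 ]
35 rack 1 0 [-0.5789  0.1884 -0.9983 -0.5057  0.4249 -0.3224]
35 rack 1 0.12 None
35 rack -1 0 [-0.5789  0.1884 -0.9983 -0.5057  0.4249  2.8192]
35 rack -1 0.12 None
35 disp 1 0 None
35 disp 1 0.12 None
35 disp -1 0 None
35 disp -1 0.12 None
45 rack 1 0 [-0.5412  0.1415 -0.8478 -0.1415  0.339  -0.3604]
45 rack 1 0.12 [-0.6426 -0.1311 -0.8678  0.1412  0.405  -0.4431]
45 rack -1 0 [-0.5412  0.1415 -0.8478 -0.1415  0.339   2.7812]
45 rack -1 0.12 [-0.6426 -0.1311 -0.8678  0.1412  0.405   2.6985]
45 disp 1 0 [ 0.3988  0.1768 -0.9903 -0.3726 -0.1335  0.1347]
45 disp 1 0.12 None
45 disp -1 0 [ 0.3988  0.1768 -0.9903 -0.3726 -0.1335 -3.0069]
45 disp -1 0.12 None
55 rack 1 0 [-0.5023  0.159  -0.6809  0.1685  0.2526 -0.3775]
55 rack 1 0.12 [-0.5701 -0.0645 -0.6581  0.4309  0.2882 -0.4372]
55 rack -1 0 [-0.5023  0.159  -0.6809  0.1685  0.2526  2.7641]
55 rack -1 0.12 [-0.5701 -0.0645 -0.6581  0.4309  0.2882  2.7043]
55 disp 1 0 [ 0.3821  0.1692 -0.8202 -0.0225 -0.0987  0.1419]
55 disp 1 0.12 [ 0.4116 -0.1076 -0.8251  0.2521 -0.1154  0.1663]
55 disp -1 0 [ 0.3821  0.1692 -0.8202 -0.0225 -0.0987 -2.9997]
55 disp -1 0.12 [ 0.4116 -0.1076 -0.8251  0.2521 -0.1154 -2.9753]
```

Shelf size checks out at 258 x 107 against the given 260 x 110. The spout estimates agree to about 1 mm, and the dipper sits at rack y ≈ +2 mm. I'll move to the pre-grasp at a 50° lean with the camera below, then look with the wrist camera.

```bash
cat >> h.py <<'E'
RY=-0.0515; RO=np.array([.6585,-.2539]); RX=np.array([np.cos(RY),np.sin(RY)]); RN=np.array([-RX[1],RX[0]])
TILT=np.radians(50)
def ori(yaw,a=TILT):
    z=np.array([np.cos(yaw)*np.cos(a),np.sin(yaw)*np.cos(a),-np.sin(a)]);y=np.array([-np.sin(yaw),np.cos(yaw),0])
    return np.c_[np.cross(y,z),y,z]
def rack(x,y,z): return np.array([*(RO+x*RX+y*RN),z])
E
python3 - <<'E'
from h import *
M=ori(RY); g=rack(-.035,.002,.153); p=g+M[:,2]*(.011-.11)
print(p,env.solve_ik(p,M)); set_gripper(.085)
env.movep(p,M); print(status.current_time_s(),status.current_qpos(),status.current_ee_pos())
c=camera_model("wrist"); im=get_image("wrist"); cv2.imwrite("pics/w1.png",im)
import pickle;pickle.dump(c,open("w1.pkl","wb"))
for n,X in dict(grip=g,top=rack(-.038,.002,.211),rim=rack(.003,.002,.108),rail=rack(0,.002,.2),shL=rack(-.02,.13,.265),shR=rack(-.02,-.13,.265)).items(): print(n,proj("wrist",X,c))
E
```

```text
[ 0.5601 -0.2468  0.2288] [-0.5898 -0.0825 -0.7653  0.2637  0.3358 -0.429 ]
2.075 [-0.5904 -0.0824 -0.7645  0.2641  0.3355 -0.4285] [ 0.5602 -0.2474  0.2292]
grip [278.9622 215.5297]
top [278.9643 286.6611]
rim [279.0785 198.9173]
rail [279.1089 292.1048]
shL [460.1876 357.1571]
shR [ 93.8706 356.6839]
```

View pics/w1.png

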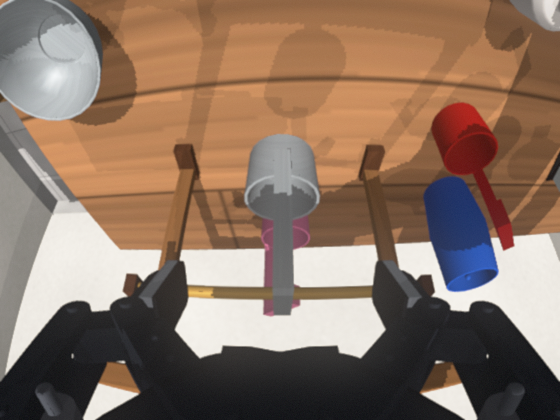

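In the wrist view (upside down), the steel strap runs down col ~283 from row 160 to row 313, with the cup at (283,180). The rail is at row 293, as predicted. The strap is about 4 px to the side of the prediction, so I'll measure it precisely.

```bash
python3 - <<'E'
from h import *
import pickle;c=pickle.load(open("w1.pkl","rb"));im=cv2.imread("pics/w1.png").astype(int)
def onx(uv,x):  # intersect with rack plane x
    o,d=ray("wrist",uv,c);n=np.array([*RX,0]);s=((rack(x,0,0)-o)@n)/(d@n);P=o+s*d
    return (P[:2]-RO)@RN,P[2]
for r in (228,240,252,264,276,285):
    row=im[r,265:305].mean(1); sat=np.ptp(im[r,265:305],axis=1)
    dark=(sat<22)&(row<150); xs=np.nonzero(dark)[0]+265
    if len(xs): a,b=xs.min()-.5,xs.max()+.5; print(r,a,b,onx((a,r),-.038),onx((b,r),-.038))
    if r==252: print(im[r,268:302:2].tolist())
E
```

```text
228 273.5 292.5 (np.float64(-0.0018968491641677347), np.float64(0.16592818478811464)) (np.float64(0.011687521327441573), np.float64(0.16595983495760716))
240 272.5 292.5 (np.float64(-0.002506197684997144), np.float64(0.1758802869904118)) (np.float64(0.011462431979321867), np.float64(0.1759146990175262))
252 272.5 292.5 (np.float64(-0.002409438490507133), np.float64(0.18541015988327292)) (np.float64(0.011254898980466353), np.float64(0.18544627040201112))
[[97, 81, 133], [98, 82, 134], [99, 89, 126], [106, 106, 107], [104, 104, 103], [106, 105, 105], [103, 104, 105], [105, 104, 104], [105, 107, 105], [105, 105, 105], [107, 105, 104], [105, 106, 105], [133, 137, 138], [228, 235, 238], [230, 236, 240], [230, 236, 239], [230, 237, 241]]
264 272.5 292.5 (np.float64(-0.0023208171220336087), np.float64(0.19456773109608078)) (np.float64(0.011063303748166687), np.float64(0.19460541646274582))
276 272.5 292.5 (np.float64(-0.0022396418613199118), np.float64(0.20339798197897693)) (np.float64(0.010886244040950111), np.float64(0.20343714389711454))
285 272.5 293.5 (np.float64(-0.0021832833504843757), np.float64(0.20983014537441264)) (np.float64(0.011410212532027085), np.float64(0.20987567322361977))
```

Strap width measures 13.7 mm (true 14) and its centre is at rack y = +4.5 mm. Next: grasp, lift over the rail, and back out.

```bash
python3 - <<'E'
from h import *
M=ori(RY); g=rack(-.037,.0045,.155)+M[:,2]*.011
S=lambda t:print(t,status.current_time_s(),"F",status.current_force(),"w",status.current_gripper_width(),"g",status.current_grip_force(),np.array(status.current_ee_pos()))
env.move_linear(g-M[:,2]*.11,.1,M); env.move_linear(g,.06); S("at")
set_gripper(.0,60); S("closed")
p=np.array(status.current_ee_pos())
for dz in (.010,.034):
    env.move_linear(g+[0,0,dz],.04); S(dz)
b=-np.array([*RX,0])
env.move_linear(g+[0,0,.034]+b*.06,.05);S("out")
env.move_linear(g+[0,0,.04]+b*.12,.1);env.wait(.3);S("out2")
import pickle; cm=camera_model("wrist"); cv2.imwrite("pics/w2.png",get_image("wrist"));cv2.imwrite("pics/side2.png",get_image("side"));cv2.imwrite("pics/top2.png",get_image("top"));pickle.dump((cm,status.current_ee_pos(),status.current_orientation()),open("w2.pkl","wb"))
E
```

```text
at 4.3583 F [-0.3428 -0.3403  0.0052] w 0.0850156634048937 g 0.0 [ 0.6289 -0.248   0.1469]
closed 5.0083 F [-1.311  -0.6189  0.8646] w 0.01271702979200763 g 58.35656642680988 [ 0.6288 -0.2479  0.1466]
0.01 5.4083 F [ 0.4444  0.1486 -2.0701] w 0.013083570468868232 g 58.383095401804894 [ 0.629 -0.248  0.157]
0.034 6.1583 F [-0.0253  0.5265 -1.5478] w 0.012573088521494302 g 58.379931268282235 [ 0.6287 -0.2478  0.1805]
out 7.5083 F [ 0.0715  0.4958 -0.1067] w 0.012722395480225017 g 58.38562589837238 [ 0.5692 -0.2448  0.1807]
out2 8.5583 F [-0.3395 -0.4323 -1.2869] w 0.0127434652296743 g 58.39857937535271 [ 0.5093 -0.2416  0.1864]
```

View pics/w2.png

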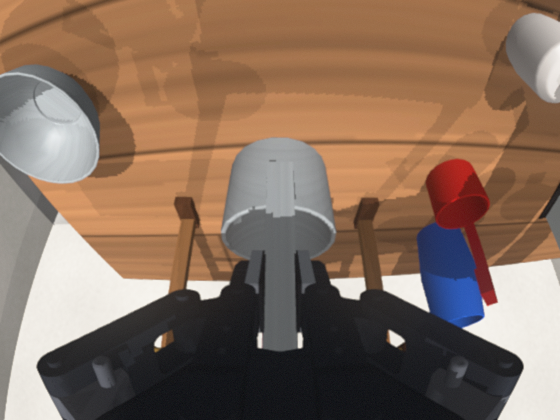

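The dipper is held straight: its rim spans cols 222–335 at row ~232 and the strap is centred at col 280. Next I'll check its pitch in hand, then carry it high to the dispenser's front and look.

```bash
cat >> h.py <<'E'
DY=np.radians(12.02); DO=np.array([.6468,.2207])
def setD(o,yaw):
    global DY,DO; DY=yaw;DO=np.array(o)
def disp(x,y,z):
    X=np.array([np.cos(DY),np.sin(DY)]);N=np.array([-X[1],X[0]]); return np.array([*(DO+x*X+y*N),z])
# dipper origin in the yaw-levelled frame relative to TCP: forward (x) and up (z)
def tcp_for(x,y,z): # TCP so that dipper origin is at disp x,y,z
    M=ori(DY); return disp(x+OFF[0],y-OFF[1],z+OFF[2]),M
OFF=np.array([-.039,.0,.102])+np.array([np.cos(TILT),0,-np.sin(TILT)])*.011
E
python3 - <<'E'
from h import *
import pickle;c,p,T=pickle.load(open("w2.pkl","rb"));p=np.array(p);T=np.array(T)
f=np.array([*RX,0]);n=np.array([*RN,0]);o=p-OFF[0]*f-[0,0,OFF[2]]
print("dipper origin",o)
D=lambda x,y,z:proj("wrist",o+f*x+n*y+np.array([0,0,z]),c)
for nm,a in dict(rimL=(0,.035,.055),rimR=(0,-.035,.055),rimFar=(.035,0,.055),rimNear=(-.035,0,.055),foot=(-.033,0,0),footfar=(.033,0,0),footL=(0,.033,0),hb=(-.041,0,.03)).items(): print(nm,D(*a))
for x in (-.12,-.1,-.07,0):
  for z in (.012,.05,.15):
    q=env.solve_ik(*tcp_for(x,0,z)); print(x,z,None if q is None else q)
im=cv2.imread("pics/w2.png").astype(int)
print([ (r,im[r,275:279].mean(0).astype(int).tolist()) for r in range(130,262,4)])
E
```

```text
dipper origin [ 0.541  -0.2432  0.0929]
rimL [335.5839 236.5274]
rimR [220.0377 236.6133]
rimFar [277.9934 262.8313]
rimNear [277.4649 201.4057]
foot [277.738  133.5607]
footfar [278.0789 198.1009]
footL [324.7628 169.4717]
hb [277.5406 158.3022]
-0.12 0.012 None
-0.12 0.05 None
-0.12 0.15 [ 0.4589 -0.3152 -0.9129  0.2904 -0.1591  0.1924]
-0.1 0.012 None
-0.1 0.05 None
-0.1 0.15 [ 0.4447 -0.2702 -0.8849  0.2716 -0.1502  0.1813]
-0.07 0.012 None
-0.07 0.05 [ 0.4262 -0.0542 -0.9922 -0.0537 -0.1385  0.1669]
-0.07 0.15 [ 0.4262 -0.2051 -0.8401  0.2492 -0.1385  0.1669]
0 0.012 [ 0.3926  0.1464 -0.9016 -0.1671 -0.1171  0.1407]
0 0.05 [ 0.3926  0.076  -0.8606 -0.0556 -0.1171  0.1407]
0 0.15 [ 0.3926 -0.0626 -0.7233  0.2202 -0.1171  0.1407]
[(130, [95, 140, 196]), (134, [97, 143, 201]), (138, [158, 160, 163]), (142, [164, 165, 163]), (146, [163, 162, 162]), (150, [160, 158, 157]), (154, [163, 163, 160]), (158, [163, 163, 161]), (162, [164, 163, 160]), (166, [166, 165, 162]), (170, [166, 165, 162]), (174, [167, 166, 163]), (178, [166, 165, 163]), (182, [167, 166, 163]), (186, [167, 166, 162]), (190, [167, 165, 162]), (194, [167, 166, 162]), (198, [167, 165, 161]), (202, [167, 165, 162]), (206, [167, 166, 162]), (210, [167, 165, 162]), (214, [167, 165, 162]), (218, [109, 108, 105]), (222, [103, 102, 100]), (226, [103, 102, 100]), (230, [103, 102, 100]), (234, [103, 102, 99]), (238, [102, 100, 99]), (242, [102, 101, 99]), (246, [101, 100, 98]), (250, [101, 100, 98]), (254, [101, 100, 98]), (258, [101, 100, 98])]
```

The hand pose matches the prediction to within about 3 px (~1–2 mm, ~0.02 rad). Reach is tight low down in front, so I'll check the descent corridor at x ≈ -50 mm and go to the hover.

```bash
python3 - <<'E'
from h import *
for x in (-.06,-.055,-.05,-.045):
  for z in (.008,.014,.03):
    q=env.solve_ik(*tcp_for(x,0,z)); print(x,z,None if q is None else q[2])
b=-np.array([*RX,0]); M=ori(RY)
p=np.array(status.current_ee_pos()); env.move_linear(p+[0,0,.09],.12)
P,M=tcp_for(-.085,0,.15)
env.movep(P,M); env.wait(.2)
print(status.current_time_s(),status.current_ee_pos(),P,status.current_gripper_width())
import pickle; cm=camera_model("wrist"); cv2.imwrite("pics/w3.png",get_image("wrist"));cv2.imwrite("pics/top3.png",get_image("top"));pickle.dump((cm,status.current_ee_pos(),status.current_orientation()),open("w3.pkl","wb"))
for nm,X in dict(spout=(0,0,.08),plateFL=(-.155,.05,.003),plateFR=(-.155,-.05,.003),footL=(.035,.035,.11),footR=(.035,-.035,.11),fbL=(.035,.035,.003),fbR=(.035,-.035,.003),pBL=(.105,.05,.003)).items(): print(nm,proj("wrist",disp(*X),cm))
E
```

```text
-0.06 0.008 -1.0245926037724837
-0.06 0.014 -1.0179125613932403
-0.06 0.03 -0.9992234024885782
-0.055 0.008 -1.0149689085618068
-0.055 0.014 -1.0083616545949354
-0.055 0.03 -0.9898682469221969
-0.05 0.008 -1.0052888479554447
-0.05 0.014 -0.998752615375671
-0.05 0.03 -0.9804504260996101
-0.045 0.008 -0.9955533232439455
-0.045 0.014 -0.9890863849639286
-0.045 0.03 -0.9709709703921616
11.4167 [0.5328 0.1955 0.2437] [0.5324 0.1963 0.2436] 0.012523023981796336
spout [279.7318 175.305 ]
plateFL [333.8357   4.5102]
plateFR [224.8909   4.7419]
footL [312.4845 218.1383]
footR [247.1557 218.2729]
fbL [307.083  148.8479]
fbR [252.2612 148.9621]
pBL [314.4069 184.1601]
```

View pics/w3.png

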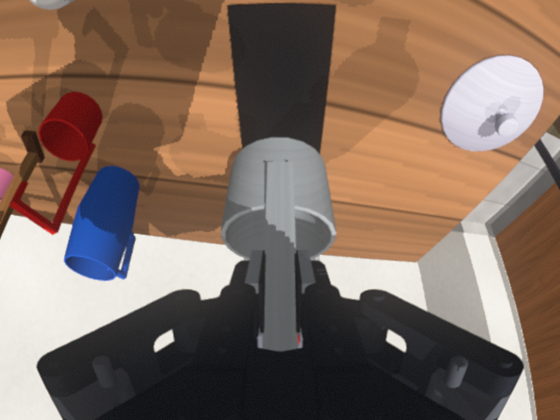

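The plate's front edge is at row ~5, cols 228–336, and it runs back under the cup, which hides the spout. I'll fit the plate edges for yaw and lateral centre.

```bash
python3 - <<'E'
from h import *
import pickle;c,p,T=pickle.load(open("w3.pkl","rb"))
im=cv2.imread("pics/w3.png");g=im.max(2).astype(float)
L=[];R=[]
for r in range(12,125,3):
    row=cv2.GaussianBlur(g[r:r+1],(3,1),0)[0]
    i=284; th=75
    a=i
    while row[a]<th:a-=1
    b=i
    while row[b]<th:b+=1
    L.append(plane("wrist",(a+(row[a]-th)/(row[a]-row[a+1]),r),.003,c)[:2]);R.append(plane("wrist",(b-(row[b]-th)/(row[b]-row[b-1]),r),.003,c)[:2])
L=np.array(L);R=np.array(R)
def fit(P):
    k=np.polyfit(P[:,0],P[:,1],1);res=P[:,1]-np.polyval(k,P[:,0]);g=abs(res)<2*res.std()+1e-4;k=np.polyfit(P[g,0],P[g,1],1);return k,res.std()
(kl,s1),(kr,s2)=fit(L),fit(R);print(np.arctan(kl[0]),np.arctan(kr[0]),s1,s2)
yaw=np.arctan((kl[0]+kr[0])/2);x=.55;print("width",(np.polyval(kl,x)-np.polyval(kr,x))*np.cos(yaw))
km=(kl+kr)/2;print("yaw",np.degrees(yaw)); print("centre at spout x .6468:",np.polyval(km,.6468),"at .55",np.polyval(km,.55),"model at .55",DO[1]-(DO[0]-.55)*np.tan(DY))
print("front", [plane("wrist",(u,5),.003,c) for u in (250,280,310)],"disp front",disp(-.155,0,0))
print(g[0:12,280])
# top re-measure by plate line fits & spout in side view
for nm in("top0","top3"):
    t=cv2.imread(f"pics/{nm}.png");hsv=cv2.cvtColor(t,cv2.COLOR_BGR2HSV)
    m=(hsv[...,0]>6)&(hsv[...,0]<25)&(hsv[...,1]>200)&(hsv[...,2]>150);m[:195]=0;m[220:]=0;m[:,:185]=0;m[:,220:]=0
    ys,xs=np.nonzero(m);print(nm,len(xs),xs.min(),xs.max(),ys.min(),ys.max()) if len(xs) else 0
E
```

```text
0.21768907102450546 0.20716907403315188 0.0002599502838429431 0.00021147640885164389
width -0.09828088918650503
yaw 12.171631216800785
centre at spout x .6468: 0.2225661694110251 at .55 0.20168743214691381 model at .55 0.2000892060112341
front [array([0.5024, 0.1625, 0.003 ]), array([0.4973, 0.1895, 0.003 ]), array([0.4911, 0.2162, 0.003 ])] disp front [0.4952 0.1884 0.    ]
[167. 168. 147.  82.  47.  52.  48.  50.  51.  48.  49.  49.]
top0 12 200 203 206 209
top3 12 200 203 206 209
```

Wrist and top agree to about 2 mm on the plate centre, so I'll use the mean (.6466, .2216) with yaw 12.1°. Now descend in front of the spout and move in slowly with force guards.

```bash
sed -i 's/^DY=np.*/DY=np.radians(12.1); DO=np.array([.6466,.2216])/' h.py
python3 - <<'E'
from h import *
def go(x,y,z,v):
    P,M=tcp_for(x,y,z); env.move_linear(P,v,M)
    e=P-np.array(status.current_ee_pos()); print((x,z),round(status.current_time_s(),2),"F",status.current_force(),"err mm",e*1e3)
go(-.085,0,.15,.1); go(-.056,0,.05,.1); go(-.056,0,.013,.04)
go(-.04,0,.013,.03)
cv2.imwrite("pics/s4.png",get_image("side"));cv2.imwrite("pics/t4.png",get_image("top"))
a=cv2.resize(cv2.imread("pics/s4.png")[220:330,210:340],None,fx=4,fy=4,interpolation=2)
b=cv2.resize(cv2.imread("pics/t4.png")[150:260,160:250],None,fx=4,fy=4,interpolation=2)[:440]
cv2.imwrite("pics/c4.png",np.hstack([a[:,:440],b]))
E
```

```text
(-0.085, 0.15) 11.77 F [-0.2962  0.1557 -2.1851] err mm [-0.0397  0.0651 -0.0116]
(-0.056, 0.05) 12.96 F [ 0.7757 -0.4892 -2.1228] err mm [-0.3512 -0.1665 -0.6779]
(-0.056, 0.013) 14.03 F [ 0.8196 -0.0402 -0.7312] err mm [-0.2773 -0.1312 -0.3363]
(-0.04, 0.013) 14.72 F [-0.9675 -0.3543 -1.7692] err mm [0.1151 0.1013 0.2353]
```

View pics/c4.png

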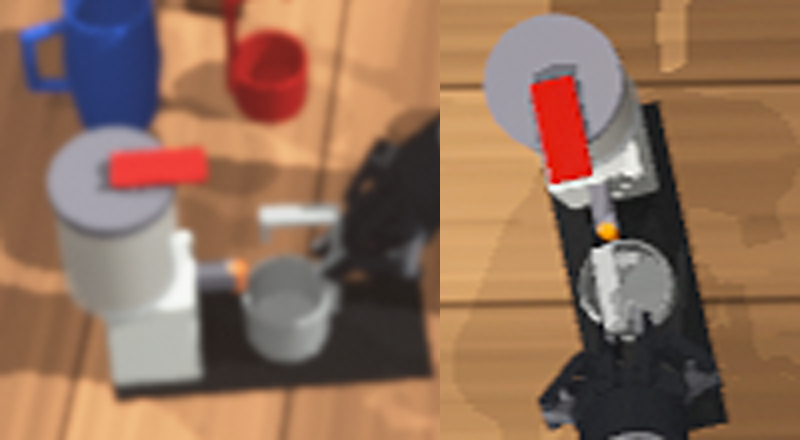

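The right crop shows the cup rim in front of the spout: cup cols 580–677, top row 238, spout at (608,232). The tail is above the spout's level. I'll check the lateral alignment numerically in the same camera.

```bash
python3 - <<'E'
from h import *
X=np.array([np.cos(DY),np.sin(DY)]);N=np.array([-X[1],X[0]])
f=lambda P:((P[:2]-DO)@X,(P[:2]-DO)@N)
px=lambda x,y:(160+(x-440)/4-.375,150+y/4-.375)
print("rim L,R",f(plane("top",px(580,288),.068)),f(plane("top",px(677,288),.068)),"front",f(plane("top",px(632,240),.068)))
t=cv2.imread("pics/t4.png");hsv=cv2.cvtColor(t,cv2.COLOR_BGR2HSV)
m=(hsv[...,0]>6)&(hsv[...,0]<25)&(hsv[...,1]>200)&(hsv[...,2]>150);m[:195]=0;m[220:]=0;m[:,:185]=0;m[:,220:]=0
ys,xs=np.nonzero(m);print("spout",len(xs),f(plane("top",(xs.mean(),ys.mean()),.1)))
# side: spout vs expected, cup
s=cv2.imread("pics/s4.png");h=cv2.cvtColor(s,cv2.COLOR_BGR2HSV)
m=(h[...,0]>6)&(h[...,0]<25)&(h[...,1]>190)&(h[...,2]>170);m[:280]=0;m[297:]=0;m[:,:265]=0;m[:,:][:,275:]=0
ys,xs=np.nonzero(m);print("side spout",xs.mean() if len(xs) else 0,ys.mean() if len(ys) else 0,"pred",proj("side",disp(0,0,.092)))
sx=lambda x,y:(210+x/4-.375,220+y/4-.375)
print("cup rim side L,R",sx(246,285),sx(332,285),"pred",proj("side",disp(-.04+.035,0,.068)),proj("side",disp(-.04-.035,0,.068)))
print("cup bottom side",sx(288,362),"pred",proj("side",disp(-.04,.033,.013)))
E
```

```text
rim L,R (np.float64(-0.03353268904825092), np.float64(0.03254156806306926)) (np.float64(-0.049951587498411755), np.float64(-0.03871455609572985)) front (np.float64(-0.006793538265591145), np.float64(-0.013382649403896519))
spout 12 (np.float64(-0.0012268123861518703), np.float64(-0.0009490080148755451))
side spout 0 0 pred [267.5097 289.1845]
cup rim side L,R (271.125, 290.875) (292.625, 290.875) pred [269.2393 293.3355] [291.0459 291.7821]
cup bottom side (281.625, 310.125) pred [281.0532 310.6376]
```

In the top view the cup is ~2 mm to -y of the spout, so I'll shift +2 mm. Then move in, lower to contact in half-millimetre steps, and slide to the foot, watching force.

```bash
python3 - <<'E'
from h import *
X=np.array([np.cos(DY),np.sin(DY),0])
def F():
    a=[]
    for _ in range(5): env.wait(.02); a.append(status.current_force())
    return np.mean(a,0)
def go(x,y,z,v): P,M=tcp_for(x,y,z); env.move_linear(P,v,M)
y=.002
go(-.042,y,.013,.02); go(-.007,y,.012,.03); env.wait(.2); f0=F(); print("f0",f0,status.current_time_s())
z=.012
go(-.007,y,.007,.02); z=.007
while z>-.003:
    z-=.0005; go(-.007,y,z,.01); d=F()-f0
    if d[2]>2.0 or z<.0045: print(round(z,4),d)
    if d[2]>2.5: break
f1=F();x=-.007
while x<.006:
    x+=.0005; go(x,y,z,.01); d=F()-f1
    print(round(x,4),round(d@X,2),round(d[2],2))
    if d@X<-2.5: break
print(status.current_time_s(),F()-f0,status.current_ee_pos())
cv2.imwrite("pics/s5.png",get_image("side"));cv2.imwrite("pics/t5.png",get_image("top"))
a=cv2.resize(cv2.imread("pics/s5.png")[220:330,210:320],None,fx=4,fy=4,interpolation=2)
b=cv2.resize(cv2.imread("pics/t5.png")[150:260,160:250],None,fx=4,fy=4,interpolation=2)
cv2.imwrite("pics/c5.png",np.hstack([a,b]))
E
```

```text
f0 [-0.1138 -0.223  -1.5495] 16.7083
0.0045 [ 0.3745  0.3766 -0.2002]
0.004 [-0.0048  0.0247  0.0817]
0.0035 [ 0.0903  0.2801 -0.536 ]
0.003 [-0.0448  0.2669  1.4813]
0.0025 [-2.5842  0.1928  6.2673]
-0.0065 -1.59 1.4
-0.006 -1.54 1.62
-0.0055 -1.53 1.41
-0.005 -1.34 1.59
-0.0045 -1.26 1.63
-0.004 -1.26 1.28
-0.0035 -1.24 1.53
-0.003 -1.33 1.39
-0.0025 -1.45 1.27
-0.002 -1.31 1.16
-0.0015 -1.06 1.26
-0.001 -4.9 4.28
24.1917 [-7.4292 -0.8811 10.8997] [0.6141 0.217  0.0968]
```

View pics/c5.png

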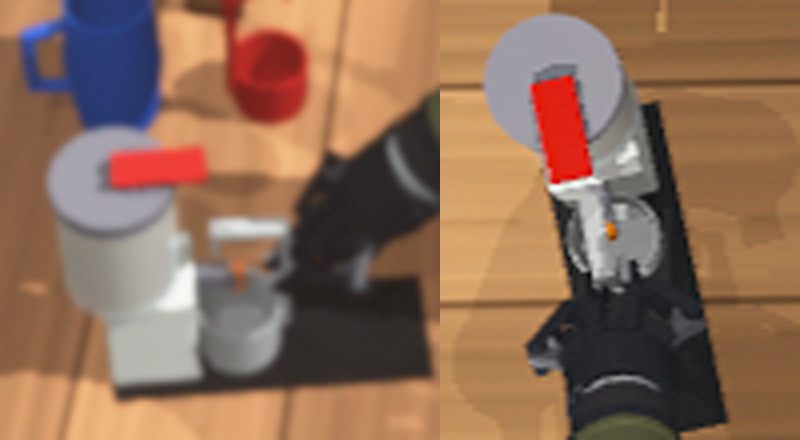

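The cup touched the plate at the expected height and the foot at x ≈ -1 mm. The top crop shows the cup at cols 565–663 around the spout at col 611. Next: ease the preload, release, retreat, verify.

```bash
python3 - <<'E'
from h import *
P,M=tcp_for(-.001,.002,.0029); env.move_linear(P,.01,M); env.wait(.2); print("F",status.current_force())
set_gripper(.03); env.wait(.2); set_gripper(.07); env.wait(.2); print("open",status.current_gripper_width(),status.current_force())
cv2.imwrite("pics/s6a.png",get_image("side"))
p=np.array(status.current_ee_pos()); env.move_linear(p-M[:,2]*.06,.05); 
p=np.array(status.current_ee_pos()); env.move_linear(p+[-.02,0,.10],.1)
env.move_joints(np.array(status.current_qpos())+[-.6,0,0,0,0,0]); print(status.current_time_s())
cv2.imwrite("pics/s6.png",get_image("side"));cv2.imwrite("pics/t6.png",get_image("top"))
a=cv2.resize(cv2.imread("pics/s6.png")[220:330,210:320],None,fx=4,fy=4,interpolation=2)
b=cv2.resize(cv2.imread("pics/t6.png")[150:260,160:250],None,fx=4,fy=4,interpolation=2)
cv2.imwrite("pics/c6.png",np.hstack([a,b]))
E
```

```text
F [-3.5888 -0.2488  5.9799]
open 0.06979465383787292 [-0.3848  0.0815  0.6408]
29.875
```

View pics/c6.png

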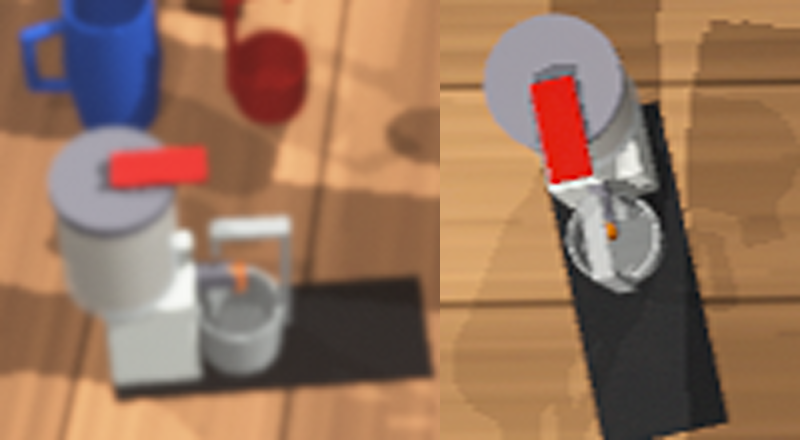

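The dipper stands upright with its cup at the foot, and the orange spout at (611,231) is over the cup (cols 566–662). A last numeric check: did the cup shift on release, and is it centred?

```bash
python3 - <<'E'
from h import *
X=np.array([np.cos(DY),np.sin(DY)]);N=np.array([-X[1],X[0]])
f=lambda P:(np.array([(P[:2]-DO)@X,(P[:2]-DO)@N])*1e3)
px=lambda x,y:(160+(x-440)/4-.375,150+y/4-.375)
print("rim L,R",f(plane("top",px(566,240),.058)),f(plane("top",px(662,240),.058)))
t=cv2.imread("pics/t6.png");hsv=cv2.cvtColor(t,cv2.COLOR_BGR2HSV)
m=(hsv[...,0]>6)&(hsv[...,0]<25)&(hsv[...,1]>170)&(hsv[...,2]>120);m[:200]=0;m[215:]=0;m[:,:198]=0;m[:,207:]=0
ys,xs=np.nonzero(m);print("spout",len(xs),f(plane("top",(xs.mean(),ys.mean()),.095)))
g=lambda n:cv2.imread(f"pics/{n}.png",0).astype(np.float32)
A,B,C=g("s5"),g("s6a"),g("s6"); sl=np.s_[290:318,252:284]
w=cv2.createHanningWindow((32,28),cv2.CV_32F)
print(cv2.phaseCorrelate(A[sl],B[sl],w),cv2.phaseCorrelate(A[sl],C[sl],w))
# cup silhouette against the plate: right edge column in the side view (edge rows 300-308), and foot-to-cup profile
for n in("s5","s6a","s6"): print(n,g(n)[304,254:286].astype(int))
print("pred cup right edge col, x=0:",proj("side",disp(-.034,0,.03)),"x=-3:",proj("side",disp(-.037,0,.03)))
E
```

```text
rim L,R [ 5.7364 36.5579] [-10.6576 -34.5965]
spout 5 [ 0.364  -2.5601]
((-0.020814976486025927, -0.022765900522490057), 0.9990832169850667) ((-0.01691988790795307, 0.6161021324404032), 0.7609906693299612)
s5 [183 184 185 187 178 140 104 100 104 109 114 119 123 127 129 131 134 142
 155 162 164 163 164 163 156 131  88  56  46  45  43  43]
s6a [184 184 185 186 179 140 102  99 105 110 116 119 122 126 128 130 136 143
 151 155 159 162 163 164 157 132  90  56  44  44  44  42]
s6 [184 184 185 188 180 142 106 101 109 119 128 138 148 156 162 169 172 168
 164 160 162 163 163 164 157 133  91  58  47  45  45  46]
pred cup right edge col, x=0: [278.3636 299.2574] x=-3: [279.2825 299.1913]
```

```bash
python3 - <<'E'
from h import *
print(env.finish_job(),status.current_time_s())
E
```

```text
the job is handed in; nothing more can be done
the job is handed in; nothing more can be done
```

The dipper is standing upright on the drip plate, its cup against the dispenser's foot and centred under the spout to about 2 mm by the camera; I handed the job in with the robot clear, but the hand-in returned no verdict.

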